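# Loosen the beads in the feeder and set its wheel valve two turns open

### The arm

A 6-joint arm with a two-finger parallel gripper is mounted at the origin on a cart in front of the work surface, level with it; the furniture and walls round the work are solid. World frame = base frame: x ahead of the robot, y to its left, z up, the work surface at z = 0. Lengths are in m, angles in rad, forces in N, time in s.
With the tool pointing down it reaches from about 0.225 to 0.725 m from the base axis. Payload 3.1 kg.
Tool frame: the origin (TCP) lies between the finger pads, 19 mm behind the fingertips; this is the grasp point; z points along the fingers, y is the line along which they close (so a half turn about z gives the same grasp; the last joint's range is limited). The gripper opens to 85 mm and grips with 20 to 120 N. Pads are 22 mm wide; open, the fingers measure 114 mm over their backs; the gripper's body (76 mm by 85 mm) begins 54 mm behind the grasp point. The pads swing forward as they close: fully open they stand 13 mm farther back than shut.
Start: joints at [-1.256, 0.048, 0.099, 1.622, 0, 1.443], TCP at [0.225, -0.474, 0.25] pointing down, gripper open.
Joint ranges: [-2.91, 2.91], [-0.99, 1.94], [-1.21, 1.42], [-2.12, 2.29], [-1.49, 1.47], [-3.14, 3.14]. Speed limits (rad/s): [2.79, 2.79, 3.14, 3.14, 3.14, 3.14].

### API

Orientations are given as a rotation vector (axis times angle).
In Python, from bench import env gives the robot as it stands.
- The arm moves only by the tool arm_command, never from a script. Its argument "commands" is a list of rows, each a list of 7 numbers: the turn, a rotation vector about the tool's x, y, z in degrees, then the shift along the tool's x, y, z in mm, then the closure, from 0 (fully open) to 1 (shut). In form: [[rx, ry, rz, x, y, z, fingers], ...]. A call has 1 to 12 rows; each row shifts and turns the commanded pose from where the row before left it, along the tool's axes as they then stand; what a row does not reach is not made up. A row lasts 1/12 s, in which the tool goes at most 41.7 mm and 7.16 degrees, less where a joint would pass 70% of its speed; a pose out of reach is approached as far as the arm can. A call is refused whole if a number of a shift passes 41.7 or a number of a turn 7.16, either way. A call with a gripper value outside its range is refused whole. The fingers move at their own pace and stop on an object; "squeeze" is the grip in N (left out, the last holds). Time passes only in rows, so rows that do not move let the fingers close. It gives the time, the measured TCP pose, the force, the opening and the grip force at its end, in the units of the state.
- env.state(): the state, without advancing time (a new reading comes with each control period).
- env.grab_frame(name): name is "scene" or "top"; returns a dict with "frame" (384x512x3 uint8, red, green, blue), "fx", "fy", "cx", "cy" (pixels), "k1" (the pictures are not rectified: a ray, as slopes to the right and down, at radius r is drawn at 1 + k1 r^2 times it, then the intrinsics apply), "T" (4x4, takes a point from camera to world coordinates). Camera axes: x right, y down, z forward; pixel columns grow to the right and rows downward; lengths in m; the calibration is good to about 2 mm. A picture is of the moment at which its call begins. There is no depth.
- env.hand_in(): hands the job in; it is judged then, once.
The state is a dict: "time_s": time; "joint_pos": joint angles; "qd": joint speeds; "joint_efforts": joint torques, N m; "ee_pos": TCP position; "orientation": TCP orientation; "ft_force": force on the tool from outside, world axes, zero at the start; "ft_torque": the same for the moment, N m; "grip_width": finger opening in m; "finger_force": force on a finger pad.
Only numpy, scipy, OpenCV 4.12 (cv2) and the standard library are available. Lean on these libraries where they do the work, as an engineer would, in place of code of your own. Each camera call takes 0.05 s, during which the arm holds its last target. There are 200 camera calls.

### The job

Get the bead feeder ready: take the stirring rod out of its stand, stir the beads round the pot with it until every bead has been pushed about its own width or more from where it lay, and hang the rod upright back in its stand. Then turn the valve wheel clockwise by its crank handle until it is closed against its stop, and back it off exactly two full turns. Finish while still gripping the crank handle, wheel at rest; keep all the beads in the pot and leave the beaker, the marker and the timer where they are.

Things in the scene. Friction and masses are not known exactly. Their poses are not given: they have to be found in the camera images.
- feeder: Bead feeder bolted to the bench: aluminium base plate 120 x 270 x 14 mm with a round steel pot at its +y end and a brass valve with a black wheel at its -y end, joined by a pipe. Origin under the middle of the plate, z up, y along the plate. Pot: axis at (0, 85) mm, outside diameter 92, walls 4, inner radius 42, inner floor 20 mm and rim 72 mm above the bench.
- pot_floor (a point): Centre of the pot's inner floor, 20 mm above the bench.
- wheel_centre (a point): Point on the upright axis of the valve wheel, 104 mm above the bench, about the height of the middle of the crank handle (feeder frame 0, -80, 104 mm). The wheel itself is a black spoked ring, 94 mm over all, its upper side 81 mm above the bench.
- valve_wheel (a joint): Turn of the valve wheel in rad: 0 = closed, against the hard stop; grows as the wheel is turned anticlockwise seen from above (opening); range 0 to 31.4 (five turns). Turning needs about 0.1 N m, 2.5 N at the handle. It stays where it is left. It starts about 0.35 to 0.85 turns open. Two turns open is 12.57.
- crank_grip: Upright black crank handle on the wheel's ring, 42 mm from the wheel's axis: a cylinder 20 mm in diameter, from 81 to 131 mm above the bench. It revolves freely on its own pin, so the gripper can hold it from above and carry it round in a circle without turning. Origin at its lower end on its axis.
- grip_mid (a point): Middle of the crank handle, on its axis, 106 mm above the bench.
- rod_stand: Aluminium block 56 x 56 x 86 mm on an 80 x 80 mm dark foot plate, fixed to the bench, with an upright hole of 26 mm diameter. Origin under its centre. It may stand left or right of the feeder.
- stand_mouth (a point): Centre of the stand's hole at its upper face, 86 mm above the bench.
- rod: Loose stirring rod, 70 g: steel shaft 9 mm thick, 80 mm long; above it a round flange, 40 mm across, 80 to 84 mm above the tip; above that a square black grip 16 x 16 mm, 84 to 130 mm above the tip, faces along the rod's x and y. Origin at the lower tip, z up along the rod. At the start it hangs upright in the stand by its flange, tip 6 mm above the bench.
- rod_grip (a point): Point on the rod's axis in its square grip, 109 mm from the tip.
- bead1_center (a point): A rod swept 30 mm from the pot's axis drives the beads along; nearer the middle it only pushes them out to the wall. Centre of a loose white polished (slippery) ball bead, 16 mm in diameter, 10 g, one of five that lie in a ring of 26 mm radius on the pot's floor.
- bead2_center (a point): Centre of the second bead, same size.
- bead3_center (a point): Centre of the third bead, same size.
- bead4_center (a point): Centre of the fourth bead, same size.
- bead5_center (a point): Centre of the fifth bead, same size.
- beaker_b: Bystander: loose clear beaker, 67 mm across, 81 mm high, standing on the other side of the feeder from the rod stand. Origin under its centre.
- marker_b: Bystander: loose marker pen, 128 x 14 x 15 mm, lying near the front edge of the bench. Origin under its middle.
- timer: Bystander: loose bench timer, 62 x 64 x 20 mm, behind the feeder on the left. Origin under its middle.
There are look-alikes about, which are no part of the job. What is shaped like the rod_stand but pink is not meant. Leave any red look-alike of the rod alone.

How it is judged:
On the way, in this order (a step that is already met when the one before it is completed fails the run):
1. the held rod's tip is down among the beads in the pot (horizontal distance between rod and pot_floor below 0.042 m and z of rod in the frame of pot_floor below 0.014 m and contact force between the fingers and rod above 1 N), for 0.05 s.
2. all five beads lie more than 10 mm from where they started, the rod held in the pot (horizontal distance between rod and pot_floor below 0.042 m and z of rod in the frame of pot_floor below 0.045 m and contact force between the fingers and rod above 1 N and distance of each of bead1_center, bead2_center, bead3_center, bead4_center, bead5_center from where it was at the start of the episode above 0.01 m), for 0.05 s.
3. the rod hangs upright in its stand, let go (horizontal distance between rod and stand_mouth below 0.012 m and height (world z) of rod below 0.012 m and angle between rod's own z axis and vertical below 0.1 rad and contact force between the fingers and rod below 0.1 N), for 0.2 s.
4. the valve wheel is closed against its stop (value of joint valve_wheel below 0.08 rad), for 0.1 s.
At the end, for the whole second after the job is handed in: Wheel at rest (under 0.1 rad/s) at 12.57 rad within 0.2; fingers grip the crank handle with over 3 N, TCP within 30 mm of its middle; rod hangs in its stand (tip within 12 mm of the hole axis, under 12 mm above the bench, upright within 0.1 rad); all five beads in the pot (value of joint valve_wheel between 12.366 and 12.766 rad and velocity of joint valve_wheel between -0.1 and 0.1 rad/s and contact force between the fingers and crank_grip above 3 N and distance between the grasp point and grip_mid below 0.03 m and horizontal distance between rod and stand_mouth below 0.012 m and height (world z) of rod below 0.012 m and angle between rod's own z axis and vertical below 0.1 rad and horizontal distance between each of bead1_center, bead2_center, bead3_center, bead4_center, bead5_center and pot_floor below 0.042 m); the arm keeps its last pose, push and grip.
It fails at once if a bead has left the pot (horizontal distance between any of bead1_center, bead2_center, bead3_center, bead4_center, bead5_center and pot_floor above 0.05 m).
It fails at once if the beaker, the marker or the timer has been moved more than 20 mm (distance of any of beaker_b, marker_b, timer from where it was at the start of the episode above 0.02 m).
It also fails if it takes over 72 s, if anything falls off the work surface, if the arm or the gripper's body presses on something with over 40 N, if the wrist force passes 120 N, or if a joint passes its speed limit or range.

## Working session

There is one attempt and no reset: what is moved stays moved. The work goes in short steps, Python scripts to look and compute and a tool call to move; the robot and the scene stay as the last step left them, time stands still between calls to the robot, and variables do not carry over. Pictures are saved under pics/ and viewed, at most 10 in all, crops included, and the job is handed in when it is done.

Besides the shell and the picture viewer there is one more tool, called after "Call:" as name([rows], argument=value, ...), one row to a line, values as JSON. arm_command: Moves the arm, as the interface text tells. Its arguments: {"type":"object","properties":{"commands":{"type":"array","items":{"type":"array","items":{"type":"number"}}},"squeeze":{"type":"number"}},"required":["commands"]}

```bash
mkdir -p pics; cat > h.py <<'E'
import numpy as np, cv2
from bench import env
def snap(n,f):
    d=env.grab_frame(n); np.savez(f'pics/{f}.npz',**{k:np.asarray(v) for k,v in d.items()})
    cv2.imwrite(f'pics/{f}.png',d['frame'][:,:,::-1]); return d
def load(f): return dict(np.load(f'pics/{f}.npz'))
def ray(d,u,v):
    x=(u-d['cx'])/d['fx'];y=(v-d['cy'])/d['fy'];rd=np.hypot(x,y);r=rd
    for _ in range(20): r=rd/(1+d['k1']*r*r)
    s=r/rd if rd>0 else 1
    return d['T'][:3,3],d['T'][:3,:3]@np.array([x*s,y*s,1])
def atz(d,u,v,z):
    o,r=ray(d,u,v); return o+r*(z-o[2])/r[2]
def proj(d,p):
    q=np.linalg.inv(d['T'])@np.append(p,1); x,y=q[:2]/q[2]; f=1+d['k1']*(x*x+y*y)
    return d['fx']*x*f+d['cx'],d['fy']*y*f+d['cy']
E
python3 - <<'E'
from h import *
for n in('scene','top'):
    d=snap(n,n+'0'); print(n,d['fx'],d['cx'],d['cy'],d['k1'],d['T'].round(3).tolist())
a=cv2.imread('pics/scene0.png');b=cv2.imread('pics/top0.png')
cv2.imwrite('pics/s.png',cv2.resize(a,(796,597)));cv2.imwrite('pics/t.png',cv2.resize(b,(796,597)))
print(env.state())
E
```

```text
scene 457.64638472212727 257.236655908336 187.13415472526097 -0.18359245298052165 [[-0.546, -0.641, 0.54, -0.064], [-0.838, 0.411, -0.359, 0.402], [0.008, -0.648, -0.762, 0.94], [0.0, 0.0, 0.0, 1.0]]
top 383.66631023469034 250.77138814991454 189.52524626416007 -0.0292384576398742 [[-0.021, -0.997, 0.071, 0.475], [-1.0, 0.02, -0.005, 0.016], [0.003, -0.071, -0.997, 1.001], [0.0, 0.0, 0.0, 1.0]]
{'time_s': 0.1, 'joint_pos': array([-1.25579381e+00,  4.87158108e-02,  9.77393514e-02,  1.62202079e+00,
        7.97858603e-06,  1.44300831e+00]), 'qd': array([ 0.00066016, -0.00044347,  0.00263969, -0.00154338,  0.00110121,
        0.00039259]), 'joint_efforts': array([ 2.47773642e-03, -3.39852118e+01,  3.20934856e+01,  1.57861761e-02,
       -1.01701039e-04, -5.54406270e-06]), 'ee_pos': array([ 0.22477566, -0.4738683 ,  0.24890624]), 'orientation': array([-3.06277416e+00, -6.89384255e-01,  3.10451769e-04]), 'ft_force': array([ 0.19563967, -0.14141304,  0.08562999]), 'ft_torque': array([-0.02455023,  0.00423514,  0.05172739]), 'finger_force': 0.0, 'grip_width': 0.08530526883686886}
```

View pics/s.png

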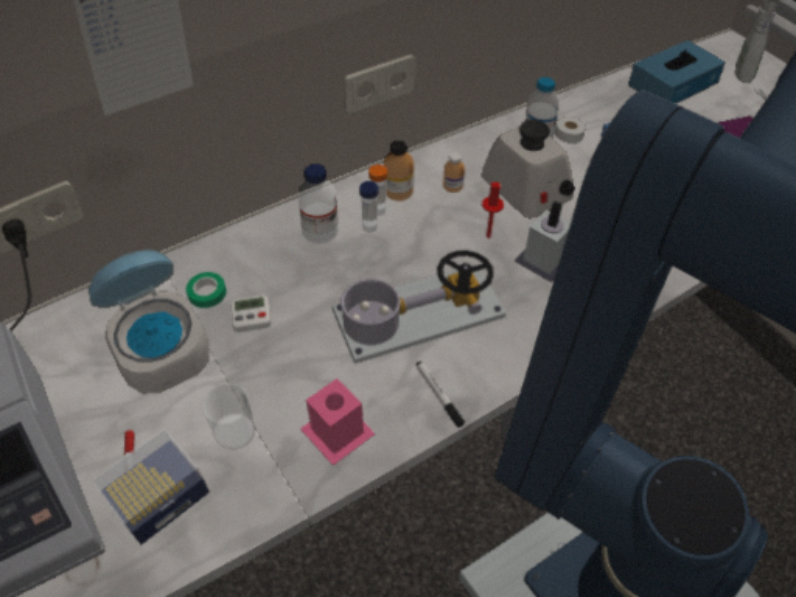

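View pics/t.png

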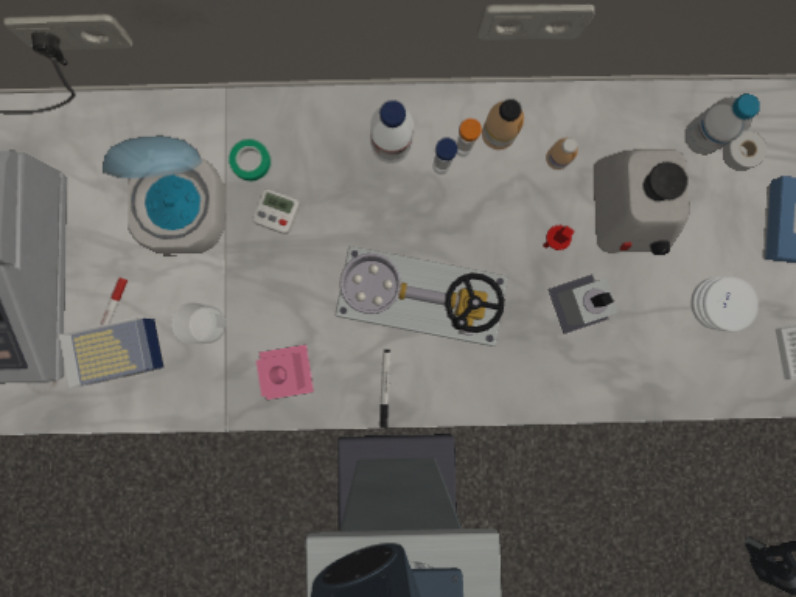

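The scene shows the aluminium stand with the black-gripped rod at about (600,299) in the enlarged top view. The look-alikes are the red rod at (559,237) and the pink stand at (285,372). The pot is at (370,285) with five beads, and the wheel is at (474,302). I choose the aluminium stand and black rod, and check them in one crop.

```bash
python3 - <<'E'
import cv2,numpy as np
b=cv2.imread('pics/top0.png');a=cv2.imread('pics/scene0.png')
# top crops: feeder cols 210-330 rows150-230 ; stand cols 345-405 rows 170-220
A=cv2.resize(b[155:225,213:333],None,fx=6.6,fy=6.6,interpolation=cv2.INTER_CUBIC) # 792x462
cv2.imwrite('pics/c1.png',A)
B=cv2.resize(b[172:217,348:403],None,fx=7,fy=7,interpolation=cv2.INTER_CUBIC)
C=cv2.resize(a[105:185,325:375],None,fx=7,fy=7,interpolation=cv2.INTER_CUBIC)
o=np.zeros((560,790,3),np.uint8);o[:B.shape[0],:B.shape[1]]=B;o[:C.shape[0],400:400+C.shape[1]]=C
cv2.imwrite('pics/c2.png',o)
E
```

```text
(no output)
```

View pics/c1.png

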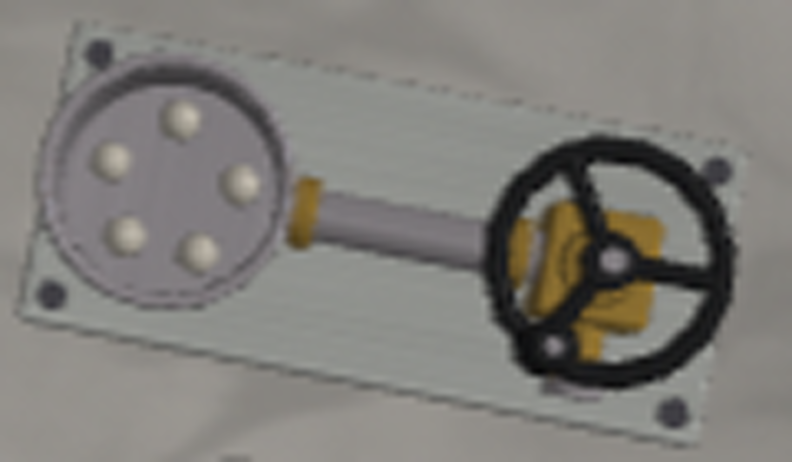

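View pics/c2.png

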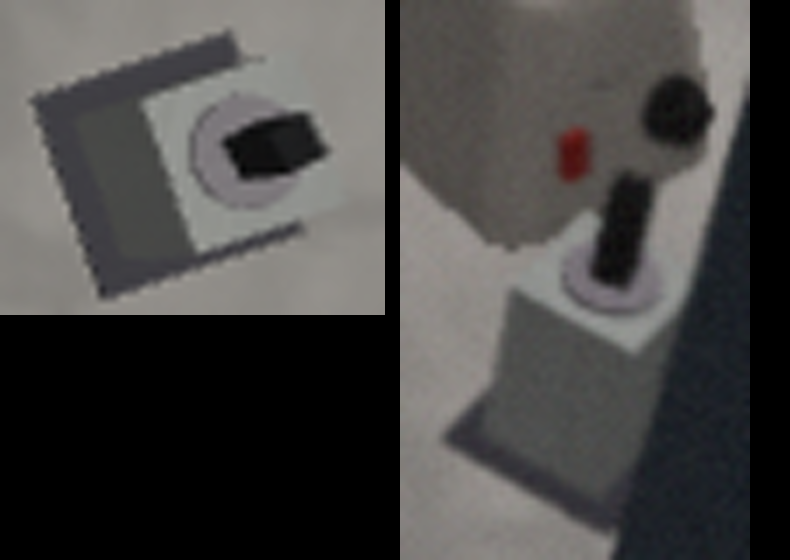

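Crop 1 shows the pot rim centre at about (165,183), the hub at (612,260), the crank handle top at (553,345) and the beads well inside the pot. Crop 2 confirms the grey stand with the black rod: flange centre (247,151), foot corners (33,98), (232,32) and (102,298).

```bash
python3 - <<'E'
from h import *
d=load('top0');s=load('scene0')
c1=lambda U,V,z: atz(d,213+(U+.5)/6.6-.5,155+(V+.5)/6.6-.5,z)
c2=lambda U,V,z: atz(d,348+(U+.5)/7-.5,172+(V+.5)/7-.5,z)
c3=lambda U,V,z: atz(s,325+(U-400+.5)/7-.5,105+(V+.5)/7-.5,z)
p=lambda n,x:print(n,(1e3*x).round(1))
p('pot rim',c1(165,183,.072))
L,R,T,B=[c1(*q,.072)for q in((38,185),(290,185),(165,55),(165,310))];print('dia',np.linalg.norm(L-R),np.linalg.norm(T-B))
C=[c1(*q,.014)for q in((78,22),(748,155),(697,445),(18,318))]
print('plate',[np.linalg.norm(C[i]-C[i-3])for i in range(4)]);
for q in C:p('c',q)
m=sum(C)/4;p('plate mid',m)
e=((C[0]+C[3])-(C[1]+C[2]))/2;print('y-dir yaw',np.degrees(np.arctan2(-e[0],e[1])))
y=e/np.linalg.norm(e);p('pot from plate',m+.085*y);p('wheel from plate',m-.08*y)
p('hub',c1(612,260,.085));h=c1(553,345,.131);p('handle',h)
for q in((180,118),(112,160),(241,184),(125,235),(198,253)):p('bead',c1(*q,.028))
f=c2(247,151,.09);p('flange',f)
F=[c2(*q,.004)for q in((33,98),(232,32),(102,298))];[p('foot',q)for q in F];p('foot mid',(F[1]+F[2])/2)
a=F[1]-F[0];b=F[2]-F[0];print(np.linalg.norm(a),np.linalg.norm(b),np.degrees(np.arctan2(a[1],a[0])),np.degrees(np.arctan2(b[1],b[0])))
p('flange scene',c3(612,275,.09));p('gripTop scene',c3(632,180,.136))
T=[c2(*q,.136)for q in((270,118),(308,112),(328,150),(288,178))];[p('t',q)for q in T]
# predicted image of grip top for several yaws
for w in range(0,90,15):
    o=[]
    for k in range(4):
        t=np.radians(w+45+90*k);u,v=proj(d,f+np.array([.0113*np.cos(t),.0113*np.sin(t),.046]));o.append((round((u+.5-348)*7),round((v+.5-172)*7)))
    print(w,o)
E
```

```text
pot rim [559.3  43.3  72. ]
dia 0.09280545463034695 0.09428798743470633
plate [np.float64(0.26816166894036186), np.float64(0.11537795546295283), np.float64(0.2689417691960381), np.float64(0.1185889011879283)]
c [628.8  78.   14. ]
c [ 571.  -183.8   14. ]
c [ 458.1 -160.1   14. ]
c [512.9 103.2  14. ]
plate mid [542.7 -40.7  14. ]
y-dir yaw -12.116662950297874
pot from plate [560.5  42.4  14. ]
wheel from plate [ 525.9 -118.9   14. ]
hub [ 526.8 -118.7   85. ]
handle [495.4 -90.7 131. ]
bead [588.4  38.3  28. ]
bead [572.7  64.8  28. ]
bead [562.3  15.3  28. ]
bead [543.5  60.3  28. ]
bead [536.   32.3  28. ]
flange [ 524.7 -303.8   90. ]
foot [ 550.8 -254.4    4. ]
foot [ 574.1 -330.3    4. ]
foot [ 475.8 -277.2    4. ]
foot mid [ 524.9 -303.8    4. ]
0.07946080466855564 0.07848328211578337 -72.96272994081914 -163.06173388555865
flange scene [ 524.6 -302.8   90. ]
gripTop scene [ 527.5 -305.3  136. ]
t [ 532.7 -295.7  136. ]
t [ 534.4 -308.2  136. ]
t [ 522.  -314.2  136. ]
t [ 513.1 -300.7  136. ]
0 [(271, 119), (273, 168), (322, 167), (320, 118)]
15 [(266, 126), (281, 173), (327, 160), (312, 112)]
30 [(263, 134), (289, 177), (330, 151), (304, 109)]
45 [(262, 143), (298, 178), (331, 142), (295, 108)]
60 [(264, 152), (307, 176), (329, 133), (286, 109)]
75 [(267, 161), (315, 173), (326, 125), (278, 113)]
```

Call:
arm_command([
  [0,0,-4.6,0,0,0,0],
  [0,0,0,38,0.3,0,0],
  [0,0,0,38,0.3,0,0],
  [0,0,0,38,0.3,0,0],
  [0,0,0,38,0.3,0,0],
  [0,0,0,38,0.3,0,0],
  [0,0,0,38,0.3,0,0],
  [0,0,0,38,0.3,0,0],
  [0,0,0,38,0.3,0,0],
  [0,0,0,38,0.3,0,0],
  [0,0,0,0,0,0,0],
])

```text
time_s: 1.02
ee_pos: [0.5273, -0.3014, 0.2479]
orientation: [-3.029, -0.822, -0.003]
ft_force: [-1.0, 0.0, 0.0]
grip_width: 0.0852
finger_force: 0.0
```

Call:
arm_command([
  [0,0,0,0,0,30,0],
  [0,0,0,0,0,30,0],
  [0,0,0,0,0,15,0],
  [0,0,0,0,0,0,0],
  [0,0,0,0,0,0,0],
])

```text
time_s: 1.43
ee_pos: [0.5213, -0.3053, 0.1733]
orientation: [-3.032, -0.811, 0.004]
ft_force: [0.2, 0.2, 0.8]
grip_width: 0.0855
finger_force: 0.0
```

```bash
python3 - <<'E'
from h import *
s=snap('scene','s1')['frame'];t=snap('top','t1')['frame']
print(env.state()['ee_pos'])
A=cv2.resize(s[95:185,310:390],None,fx=5,fy=5,interpolation=cv2.INTER_CUBIC);B=cv2.resize(t[160:230,330:400],None,fx=5.6,fy=5.6,interpolation=cv2.INTER_CUBIC)
o=np.zeros((450,792,3),np.uint8);o[:450,:400]=A;o[:392,400:]=B[:,:392]
cv2.imwrite('pics/v1.png',o[:,:,::-1])
E
```

```text
[ 0.52286842 -0.30650242  0.17654541]
```

View pics/v1.png

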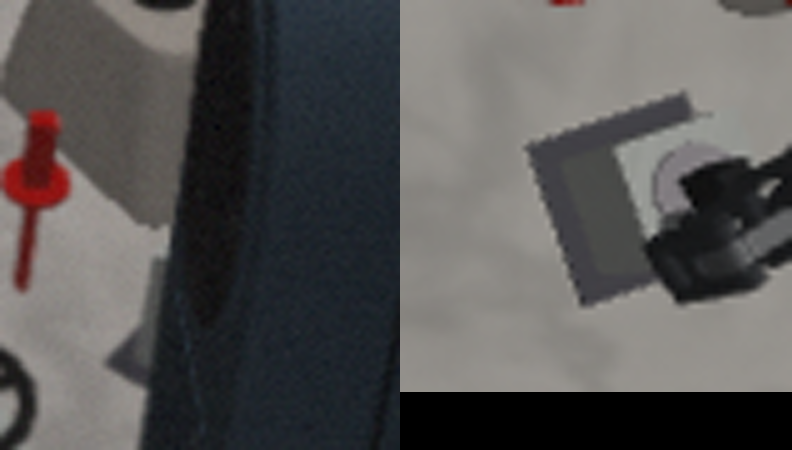

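The view shows the open fingers in place around the black grip, with the red rod well clear to the left.

Call:
arm_command([
  [0,0,0,3,0.5,20,0],
  [0,0,0,0,0,20,0],
  [0,0,0,0,0,16,0],
  [0,0,0,0,0,0,0],
  [0,0,0,0,0,0,0.5],
  [0,0,0,0,0,0,1],
  [0,0,0,0,0,0,1],
  [0,0,0,0,0,0,1],
  [0,0,0,0,0,0,1],
  [0,0,0,0,0,0,1],
  [0,0,0,0,0,0,1],
], squeeze=60)

```text
time_s: 2.45
ee_pos: [0.526, -0.3052, 0.1202]
orientation: [3.033, 0.812, 0.002]
ft_force: [-0.3, -0.4, 2.6]
grip_width: 0.0153
finger_force: 59.0
```

Call:
arm_command([
  [0,0,0,0,0,-15,1],
  [0,0,0,0,0,-30,1],
  [0,0,0,0,0,-38,1],
  [0,0,0,0,0,-38,1],
  [0,0,0,0,0,-34,1],
  [0,0,0,0,0,0,1],
  [0,0,0,10,-14,0,1],
  [0,0,0,20,-28,0,1],
  [0,0,0,20,-28,0,1],
  [0,0,0,20,-28,0,1],
  [0,0,0,20,-28,0,1],
  [0,0,0,20,-28,0,1],
])

```text
time_s: 3.45
ee_pos: [0.5429, -0.114, 0.2722]
orientation: [-3.033, -0.812, 0.004]
ft_force: [0.8, 0.1, -0.7]
grip_width: 0.015
finger_force: 58.7
```

Call:
arm_command([
  [0,0,0,20,-28,0,1],
  [0,0,0,20,-28,0,1],
  [0,0,0,20,-28,0,1],
  [0,0,0,20,-28,0,1],
  [0,0,0,14,-17,0,1],
  [0,0,0,0,0,0,1],
  [0,0,0,0,0,0,1],
  [0,0,0,0,0,0,1],
])

```text
time_s: 4.12
ee_pos: [0.5601, 0.0423, 0.2728]
orientation: [-3.034, -0.813, 0.004]
ft_force: [-0.5, -0.1, -0.9]
grip_width: 0.0153
finger_force: 58.7
```

```bash
python3 - <<'E'
from h import *
s=snap('scene','s2')['frame'];t=snap('top','t2')['frame']
print(env.state()['ee_pos'],env.state()['orientation'])
A=cv2.resize(s[130:240,190:280],None,fx=4.4,fy=4.4,interpolation=cv2.INTER_CUBIC);B=cv2.resize(t[135:225,200:290],None,fx=4.4,fy=4.4,interpolation=cv2.INTER_CUBIC)
o=np.zeros((484,792,3),np.uint8);o[:484,:396]=A;o[:396,396:]=B
cv2.imwrite('pics/v2.png',o[:,:,::-1])
E
```

```text
[0.56035573 0.04138742 0.273361  ] [-3.03525579e+00 -8.10345877e-01  2.04180065e-03]
```

View pics/v2.png

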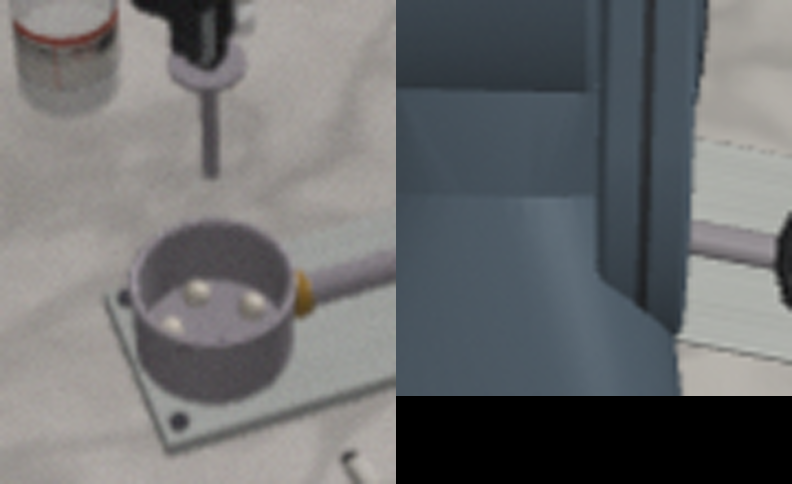

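```bash
python3 - <<'E'
from h import *
d=load('s2'); print((1e3*atz(d,237.3,169.8,.161)).round(1))
a=np.radians(5+10*np.arange(37)); P=30*np.c_[np.cos(a),np.sin(a)]
print(np.diff(P,axis=0).round(1).tolist())
E
```

```text
[556.9  45.  161. ]
[[-0.9, 5.1], [-1.8, 4.9], [-2.6, 4.5], [-3.4, 4.0], [-4.0, 3.4], [-4.5, 2.6], [-4.9, 1.8], [-5.1, 0.9], [-5.2, 0.0], [-5.1, -0.9], [-4.9, -1.8], [-4.5, -2.6], [-4.0, -3.4], [-3.4, -4.0], [-2.6, -4.5], [-1.8, -4.9], [-0.9, -5.1], [0.0, -5.2], [0.9, -5.1], [1.8, -4.9], [2.6, -4.5], [3.4, -4.0], [4.0, -3.4], [4.5, -2.6], [4.9, -1.8], [5.1, -0.9], [5.2, 0.0], [5.1, 0.9], [4.9, 1.8], [4.5, 2.6], [4.0, 3.4], [3.4, 4.0], [2.6, 4.5], [1.8, 4.9], [0.9, 5.1], [0.0, 5.2]]
```

The rod hangs upright in the grip with its tip above the middle of the pot. I lower it and move out between two beads.

Call:
arm_command([
  [0,0,0,1,1.5,30,1],
  [0,0,0,0,0,35,1],
  [0,0,0,0,0,35,1],
  [0,0,0,0,0,22,1],
  [0,0,0,0,0,12,1],
  [0,0,0,0,0,0,1],
  [0,0,0,0,0,0,1],
  [0,0,0,6,0.5,0,1],
  [0,0,0,8,0.7,0,1],
  [0,0,0,8,0.7,0,1],
  [0,0,0,7.5,0.7,0,1],
  [0,0,0,0,0,0,1],
])

```text
time_s: 5.22
ee_pos: [0.5915, 0.0548, 0.1409]
orientation: [3.034, 0.814, 0.004]
ft_force: [0.1, 0.8, 0.3]
grip_width: 0.0151
finger_force: 58.7
```

Call:
arm_command([
  [0,0,0,-0.9,5.1,0,1],
  [0,0,0,-1.8,4.9,0,1],
  [0,0,0,-2.6,4.5,0,1],
  [0,0,0,-3.4,4.0,0,1],
  [0,0,0,-4.0,3.4,0,1],
  [0,0,0,-4.5,2.6,0,1],
  [0,0,0,-4.9,1.8,0,1],
  [0,0,0,-5.1,0.9,0,1],
  [0,0,0,-5.2,0,0,1],
  [0,0,0,-5.1,-0.9,0,1],
  [0,0,0,-4.9,-1.8,0,1],
  [0,0,0,-4.5,-2.6,0,1],
])

```text
time_s: 6.22
ee_pos: [0.5589, 0.0114, 0.1401]
orientation: [3.035, 0.812, -0.0]
ft_force: [0.6, -0.3, -0.5]
grip_width: 0.015
finger_force: 58.7
```

Call:
arm_command([
  [0,0,0,-4.0,-3.4,0,1],
  [0,0,0,-3.4,-4.0,0,1],
  [0,0,0,-2.6,-4.5,0,1],
  [0,0,0,-1.8,-4.9,0,1],
  [0,0,0,-0.9,-5.1,0,1],
  [0,0,0,0,-5.2,0,1],
  [0,0,0,0.9,-5.1,0,1],
  [0,0,0,1.8,-4.9,0,1],
  [0,0,0,2.6,-4.5,0,1],
  [0,0,0,3.4,-4.0,0,1],
  [0,0,0,4.0,-3.4,0,1],
  [0,0,0,4.5,-2.6,0,1],
])

```text
time_s: 7.22
ee_pos: [0.5378, 0.0592, 0.14]
orientation: [-3.034, -0.813, 0.0]
ft_force: [-0.6, 0.1, -1.1]
grip_width: 0.0152
finger_force: 58.7
```

Call:
arm_command([
  [0,0,0,4.9,-1.8,0,1],
  [0,0,0,5.1,-0.9,0,1],
  [0,0,0,5.2,0,0,1],
  [0,0,0,5.1,0.9,0,1],
  [0,0,0,4.9,1.8,0,1],
  [0,0,0,4.5,2.6,0,1],
  [0,0,0,4.0,3.4,0,1],
  [0,0,0,3.4,4.0,0,1],
  [0,0,0,2.6,4.5,0,1],
  [0,0,0,1.8,4.9,0,1],
  [0,0,0,0.9,5.1,0,1],
  [0,0,0,0,5.2,0,1],
])

```text
time_s: 8.22
ee_pos: [0.5898, 0.0535, 0.14]
orientation: [-3.035, -0.812, -0.001]
ft_force: [-1.1, 0.5, 0.3]
grip_width: 0.0158
finger_force: 58.7
```

```bash
python3 - <<'E'
from h import *
s=snap('scene','s3')['frame']
print(env.state()['ee_pos'],env.state()['ft_force'])
cv2.imwrite('pics/v3.png',cv2.resize(s[165:235,205:275],None,fx=8,fy=8,interpolation=cv2.INTER_CUBIC)[:,:,::-1])
E
```

```text
[0.5901131  0.05250169 0.14001254] [ 0.83649175 -0.56530912 -0.43301286]
```

View pics/v3.png

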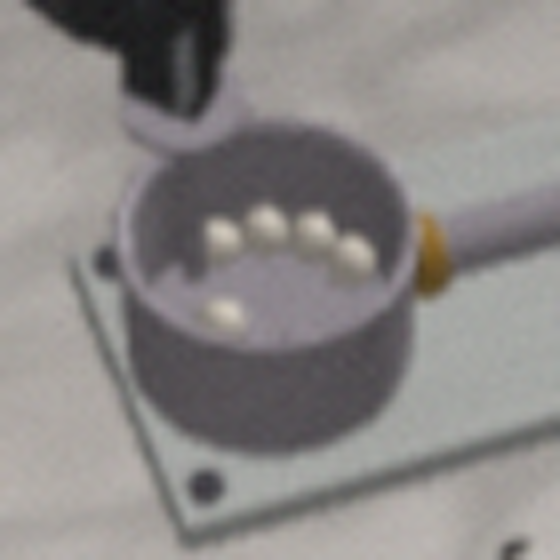

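Four beads are lined up ahead of the rod at (222,238), (265,225), (315,230) and (352,255). One has been left behind at (222,315).

```bash
python3 - <<'E'
from h import *
d=load('s3')
S=np.array([(588.4,38.3),(572.7,64.8),(562.3,15.3),(543.5,60.3),(536,32.3)])
for U,V in((222,238),(265,225),(315,230),(352,255),(222,315)):
    p=1e3*atz(d,205+(U+.5)/8-.5,165+(V+.5)/8-.5,.028);q=p[:2]-[560,42.5]
    print(p.round(1),np.hypot(*q).round(),np.degrees(np.arctan2(q[1],q[0])).round(),np.linalg.norm(S-p[:2],axis=1).round())
E
```

```text
[596.6  39.7  28. ] 37.0 -4.0 [ 8. 35. 42. 57. 61.]
[593.7  25.2  28. ] 38.0 -27.0 [14. 45. 33. 61. 58.]
[583.2  12.6  28. ] 38.0 -52.0 [26. 53. 21. 62. 51.]
[568.    8.2  28. ] 35.0 -77.0 [36. 57.  9. 58. 40.]
[569.5  56.   28. ] 17.0 55.0 [26.  9. 41. 26. 41.]
```

Call:
arm_command([
  [0,0,0,-4.2,-3,0,1],
  [0,0,0,-4.2,-3,0,1],
  [0,0,0,-4.2,-3,0,1],
  [0,0,0,-4.2,-3,0,1],
  [0,0,0,0,0,0,1],
  [0,0,0,4.2,3,0,1],
  [0,0,0,4.2,3,0,1],
  [0,0,0,4.2,3,0,1],
  [0,0,0,4.2,3,0,1],
])

```text
time_s: 9.02
ee_pos: [0.5901, 0.0539, 0.14]
orientation: [3.035, 0.812, 0.001]
ft_force: [-0.6, 0.2, -1.3]
grip_width: 0.0153
finger_force: 58.7
```

```bash
cat > beads.py <<'E'
from h import *
import sys
d=snap('scene',sys.argv[1]);f=d['frame'].astype(int)
S=np.array([(588.4,38.3),(572.7,64.8),(562.3,15.3),(543.5,60.3),(536,32.3)])
Y=[]
H=cv2.resize(d['frame'][165:235,205:275],None,fx=8,fy=8,interpolation=cv2.INTER_CUBIC)
hsv=H.astype(int); m=((hsv.min(2)>165)).astype(np.uint8)
n,_,st,c=cv2.connectedComponentsWithStats(m)
for i in range(1,n):
    U,V=c[i]
    p=1e3*atz(d,205+(U+.5)/8-.5,165+(V+.5)/8-.5,.03);q=p[:2]-[561,42.5]
    if np.hypot(*q)<45 and st[i,4]>100: print((round(U),round(V)),st[i,4],p.round(),np.hypot(*q).round(),np.degrees(np.arctan2(q[1],q[0])).round(),np.linalg.norm(S-p[:2],axis=1).round())
E
python3 beads.py s4
```

```text
(282, 222) 179 [590.  21.  30.] 37.0 -37.0 [18. 48. 29. 61. 56.]
(232, 231) 226 [596.  36.  30.] 36.0 -10.0 [ 8. 37. 40. 58. 60.]
(333, 235) 178 [577.  10.  30.] 36.0 -64.0 [31. 55. 16. 61. 47.]
(369, 266) 206 [560.   7.  30.] 36.0 -92.0 [43. 59.  9. 56. 35.]
```

Call:
arm_command([
  [0,0,0,-0.9,5.1,0,1],
  [0,0,0,-1.8,4.9,0,1],
  [0,0,0,-2.6,4.5,0,1],
  [0,0,0,-3.4,4.0,0,1],
  [0,0,0,-4.0,3.4,0,1],
  [0,0,0,-4.5,2.6,0,1],
  [0,0,0,-4.9,1.8,0,1],
  [0,0,0,-5.1,0.9,0,1],
  [0,0,0,-5.2,0,0,1],
  [0,0,0,-5.1,-0.9,0,1],
  [0,0,0,-4.9,-1.8,0,1],
  [0,0,0,-4.5,-2.6,0,1],
])

```text
time_s: 10.07
ee_pos: [0.5589, 0.0114, 0.14]
orientation: [3.035, 0.812, -0.0]
ft_force: [-0.6, -0.1, -1.3]
grip_width: 0.0148
finger_force: 58.7
```

Call:
arm_command([
  [0,0,0,-4.0,-3.4,0,1],
  [0,0,0,-3.4,-4.0,0,1],
  [0,0,0,-2.6,-4.5,0,1],
  [0,0,0,-1.8,-4.9,0,1],
  [0,0,0,-0.9,-5.1,0,1],
  [0,0,0,0,-5.2,0,1],
  [0,0,0,0.9,-5.1,0,1],
  [0,0,0,1.8,-4.9,0,1],
  [0,0,0,2.6,-4.5,0,1],
  [0,0,0,3.4,-4.0,0,1],
  [0,0,0,4.0,-3.4,0,1],
  [0,0,0,4.5,-2.6,0,1],
])

```text
time_s: 11.07
ee_pos: [0.5378, 0.0593, 0.14]
orientation: [-3.034, -0.813, -0.0]
ft_force: [0.7, 0.3, -1.9]
grip_width: 0.0153
finger_force: 58.7
```

```bash
python3 beads.py s5; python3 - <<'E'
from h import *
s=load('s5')['frame'];A=s[165:235,205:275];B=load('s4')['frame'][165:235,205:275]
cv2.imwrite('pics/v5.png',cv2.resize(np.hstack([B,A]),None,fx=5.6,fy=5.6,interpolation=cv2.INTER_CUBIC)[:,:,::-1])
E
```

```text
(178, 278) 249 [588.  61.  30.] 33.0 34.0 [23. 16. 52. 45. 60.]
(229, 320) 266 [565.  56.  30.] 14.0 74.0 [29. 12. 41. 22. 37.]
```

View pics/v5.png

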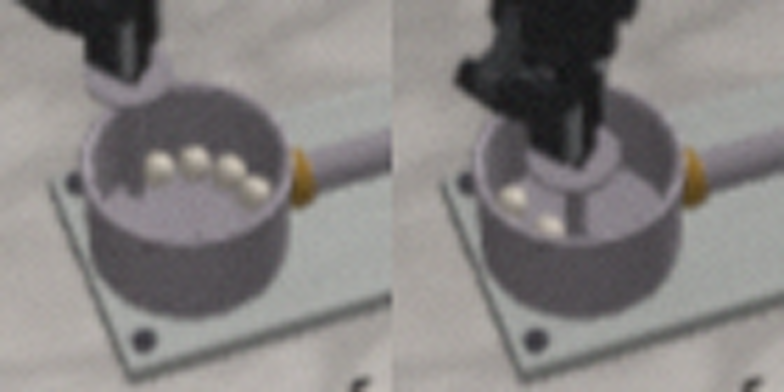

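On the right, the rod has pushed the leading beads to (513,198) and (549,228) in this view. The rest are hidden behind the front wall. I finish the turn.

Call:
arm_command([
  [0,0,0,4.9,-1.8,0,1],
  [0,0,0,5.1,-0.9,0,1],
  [0,0,0,5.2,0,0,1],
  [0,0,0,5.1,0.9,0,1],
  [0,0,0,4.9,1.8,0,1],
  [0,0,0,4.5,2.6,0,1],
  [0,0,0,4.0,3.4,0,1],
  [0,0,0,3.4,4.0,0,1],
  [0,0,0,2.6,4.5,0,1],
  [0,0,0,1.8,4.9,0,1],
  [0,0,0,0.9,5.1,0,1],
  [0,0,0,0,5.2,0,1],
])

```text
time_s: 12.12
ee_pos: [0.5898, 0.0535, 0.1401]
orientation: [-3.035, -0.812, -0.001]
ft_force: [0.2, -0.4, -1.0]
grip_width: 0.015
finger_force: 58.7
```

```bash
python3 beads.py s6
```

```text
(270, 220) 186 [593.  23.  30.] 38.0 -31.0 [16. 46. 32. 62. 58.]
(319, 226) 201 [583.  12.  30.] 38.0 -55.0 [27. 54. 21. 63. 51.]
(223, 233) 249 [597.  39.  30.] 36.0 -5.0 [ 8. 35. 42. 57. 61.]
(358, 251) 219 [567.   7.  30.] 36.0 -80.0 [38. 59. 10. 59. 40.]
(232, 318) 389 [565.  55.  30.] 13.0 70.0 [28. 12. 40. 23. 37.]
```

Call:
arm_command([
  [0,0,0,-4.2,-3,0,1],
  [0,0,0,-4.2,-3,0,1],
  [0,0,0,-4.2,-3,0,1],
  [0,0,0,-4.2,-3,0,1],
  [0,0,0,-2.1,-1.5,0,1],
  [0,0,0,0,0,0,1],
  [0,0,0,2.1,1.5,0,1],
  [0,0,0,4.2,3,0,1],
  [0,0,0,4.2,3,0,1],
  [0,0,0,4.2,3,0,1],
  [0,0,0,4.2,3,0,1],
])

```text
time_s: 13.08
ee_pos: [0.5901, 0.0538, 0.1399]
orientation: [3.035, 0.812, 0.0]
ft_force: [-0.5, -0.2, -1.0]
grip_width: 0.0152
finger_force: 58.7
```

Call:
arm_command([
  [0,0,0,-0.9,5.1,0,1],
  [0,0,0,-1.8,4.9,0,1],
  [0,0,0,-2.6,4.5,0,1],
  [0,0,0,-3.4,4.0,0,1],
  [0,0,0,-4.0,3.4,0,1],
  [0,0,0,-4.5,2.6,0,1],
  [0,0,0,-4.9,1.8,0,1],
  [0,0,0,-5.1,0.9,0,1],
  [0,0,0,-5.2,0,0,1],
  [0,0,0,-5.1,-0.9,0,1],
  [0,0,0,-4.9,-1.8,0,1],
  [0,0,0,-4.5,-2.6,0,1],
])

```text
time_s: 14.08
ee_pos: [0.5589, 0.0114, 0.1401]
orientation: [3.035, 0.812, -0.0]
ft_force: [0.6, -0.4, -0.5]
grip_width: 0.0154
finger_force: 58.7
```

```bash
python3 beads.py s7
```

Call:
arm_command([
  [0,0,0,0,0,-25,1],
  [0,0,0,0,0,-38,1],
  [0,0,0,0,0,-38,1],
  [0,0,0,0,0,-34,1],
  [0,0,0,0,0,0,1],
  [0,0,0,-7,8.7,0,1],
  [0,0,0,-20,27.7,0,1],
  [0,0,0,-20,27.7,0,1],
  [0,0,0,-20,27.7,0,1],
  [0,0,0,-20,27.7,0,1],
  [0,0,0,-20,27.7,0,1],
])

```text
time_s: 15.05
ee_pos: [0.5388, -0.1711, 0.2727]
orientation: [-3.033, -0.812, 0.005]
ft_force: [0.5, 0.9, -0.2]
grip_width: 0.015
finger_force: 58.8
```

Call:
arm_command([
  [0,0,0,-20,27.7,0,1],
  [0,0,0,-20,27.7,0,1],
  [0,0,0,-20,27.7,0,1],
  [0,0,0,-14,19.5,0,1],
  [0,0,0,-6,8.2,0,1],
  [0,0,0,0,0,0,1],
  [0,0,0,0,0,0,1],
  [0,0,0,0,0,0,1],
])

```text
time_s: 15.72
ee_pos: [0.5263, -0.304, 0.2745]
orientation: [-3.033, -0.814, 0.001]
ft_force: [0.4, 0.8, -0.7]
grip_width: 0.0152
finger_force: 58.8
```

```bash
python3 - <<'E'
from h import *
t=snap('top','t8')['frame'];s=snap('scene','s8')['frame']
print(env.state()['ee_pos'],env.state()['orientation'])
A=cv2.resize(t[160:230,340:410],None,fx=5.6,fy=5.6,interpolation=cv2.INTER_CUBIC)
B=cv2.resize(s[165:235,205:275],None,fx=5.6,fy=5.6,interpolation=cv2.INTER_CUBIC)
cv2.imwrite('pics/v8.png',np.hstack([A,B])[:,:,::-1])
E
python3 beads.py s9
```

```text
[ 0.52672994 -0.30372456  0.2751006 ] [-3.03341255e+00 -8.15391754e-01 -2.32246144e-04]
```

View pics/v8.png

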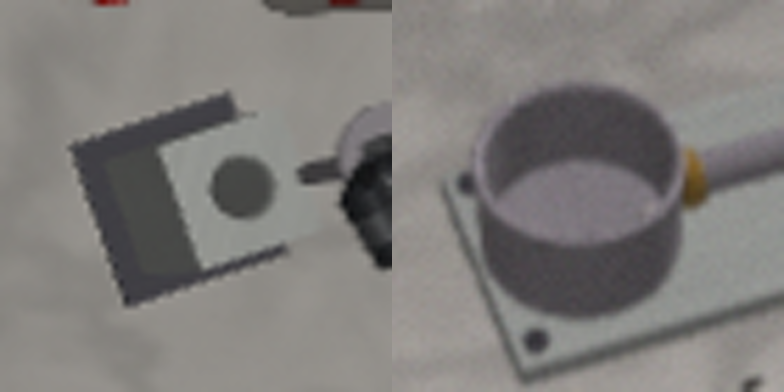

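The hole's centre is at (243,187) and the rod's tip at about (303,173). The beads lie behind the pot's front wall.

```bash
python3 - <<'E'
from h import *
d=load('t8');g=lambda U,V,z:(1e3*atz(d,340+(U+.5)/5.6-.5,160+(V+.5)/5.6-.5,z)).round(1)
print(g(243,187,.086),g(305,173,.163),g(356,152,.245))
t=load('t8')['frame']
from h import load
print(g(243,187,.086)-g(305,173,.163))
E
```

```text
[ 525.3 -305.5   86. ] [ 526.1 -303.3  163. ] [ 528.2 -290.7  245. ]
[ -0.8  -2.2 -77. ]
```

Call:
arm_command([
  [0,0,0,-1.4,1,30,1],
  [0,0,0,0,0,30,1],
  [0,0,0,0,0,30,1],
  [0,0,0,0,0,30,1],
  [0,0,0,0,0,22,1],
  [0,0,0,0,0,10,1],
  [0,0,0,0,0,0,1],
  [0,0,0,0,0,0,1],
])

```text
time_s: 16.53
ee_pos: [0.5262, -0.3063, 0.1237]
orientation: [3.034, 0.814, 0.001]
ft_force: [0.3, -0.8, 0.2]
grip_width: 0.015
finger_force: 59.1
```

Call:
arm_command([
  [0,0,0,0,0,2.5,1],
  [0,0,0,0,0,0,1],
  [0,0,0,0,0,0,0.7],
  [0,0,0,0,0,0,0.4],
  [0,0,0,0,0,0,0],
  [0,0,0,0,0,0,0],
  [0,0,0,0,0,0,0],
  [0,0,0,0,0,0,0],
  [0,0,0,0,0,-15,0],
  [0,0,0,0,0,-30,0],
  [0,0,0,0,0,-38,0],
  [0,0,0,0,0,-38,0],
])

```text
time_s: 17.53
ee_pos: [0.5249, -0.3063, 0.2414]
orientation: [-3.032, -0.812, 0.003]
ft_force: [0.5, -0.6, 0.8]
grip_width: 0.0854
finger_force: 0.0
```

Call:
arm_command([
  [0,0,0,7,-17,0,0],
  [0,0,0,13.7,-33.6,0,0],
  [0,0,0,13.7,-33.6,0,0],
  [0,0,0,13.7,-33.6,0,0],
  [0,0,0,13.7,-33.6,0,0],
  [0,0,0,13.7,-33.6,0,0],
  [0,0,0,7,-17,0,0],
  [0,0,0,0,0,0,0],
  [0,0,0,0,0,0,0],
])

```text
time_s: 18.28
ee_pos: [0.4963, -0.0899, 0.2419]
orientation: [3.033, 0.816, 0.001]
ft_force: [0.9, 0.6, -0.2]
grip_width: 0.0852
finger_force: 0.0
```

```bash
python3 - <<'E'
from h import *
t=snap('top','t10')['frame'];s=snap('scene','s10')['frame']
print(env.state()['ee_pos'])
A=cv2.resize(t[160:230,340:410],None,fx=5.6,fy=5.6,interpolation=cv2.INTER_CUBIC)
B=cv2.resize(s[135:205,255:325],None,fx=5.6,fy=5.6,interpolation=cv2.INTER_CUBIC)
cv2.imwrite('pics/v10.png',np.hstack([A,B])[:,:,::-1])
E
```

```text
[ 0.49646582 -0.09138999  0.2415441 ]
```

View pics/v10.png

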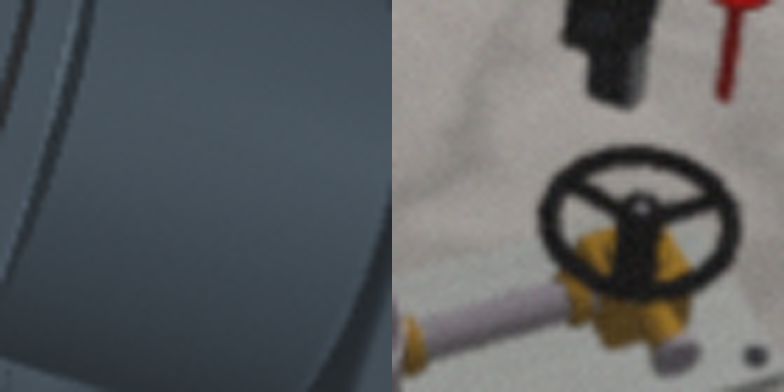

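The stand is hidden by the arm. The crank handle stands at the near side of the wheel, with its top at about (641,208). I cross-check its position and work out the arcs.

```bash
python3 - <<'E'
from h import *
d=load('s10');print((1e3*atz(d,299.05,171.7,.131)).round(1))
E
```

```text
[495.9 -90.1 131. ]
```

Call:
arm_command([
  [0,0,0,0,0,35,0],
  [0,0,0,0,0,35,0],
  [0,0,0,0,0,35,0],
  [0,0,0,0,0,18,0],
  [0,0,0,0,0,8,0],
  [0,0,0,0,0,0,0],
  [0,0,0,0,0,0,0.5],
  [0,0,0,0,0,0,1],
  [0,0,0,0,0,0,1],
  [0,0,0,0,0,0,1],
  [0,0,0,0,0,0,1],
  [0,0,0,0,0,0,1],
], squeeze=40)

```text
time_s: 19.38
ee_pos: [0.4965, -0.0902, 0.112]
orientation: [-3.034, -0.813, -0.002]
ft_force: [-2.9, 2.1, 3.1]
grip_width: 0.0191
finger_force: 39.0
```

```bash
python3 - <<'E'
import numpy as np
a=np.radians(-106+15*np.arange(23)); P=42*np.c_[np.cos(a),np.sin(a)]
for i,r in enumerate(np.diff(P,axis=0).round(1).tolist()): print(-106+15*(i+1),r)
E
```

```text
-91 [10.8, -1.6]
-76 [10.9, 1.2]
-61 [10.2, 4.0]
-46 [8.8, 6.5]
-31 [6.8, 8.6]
-16 [4.4, 10.1]
-1 [1.6, 10.8]
14 [-1.2, 10.9]
29 [-4.0, 10.2]
44 [-6.5, 8.8]
59 [-8.6, 6.8]
74 [-10.1, 4.4]
89 [-10.8, 1.6]
104 [-10.9, -1.2]
119 [-10.2, -4.0]
134 [-8.8, -6.5]
149 [-6.8, -8.6]
164 [-4.4, -10.1]
179 [-1.6, -10.8]
194 [1.2, -10.9]
209 [4.0, -10.2]
224 [6.5, -8.8]
```

Call:
arm_command([
  [0,0,0,10.8,-1.6,0,1],
  [0,0,0,10.9,1.2,0,1],
  [0,0,0,10.2,4.0,0,1],
  [0,0,0,8.8,6.5,0,1],
  [0,0,0,6.8,8.6,0,1],
  [0,0,0,4.4,10.1,0,1],
  [0,0,0,1.6,10.8,0,1],
  [0,0,0,-1.2,10.9,0,1],
  [0,0,0,0,0,0,1],
  [0,0,0,0,0,0,1],
])

```text
time_s: 20.22
ee_pos: [0.5693, -0.109, 0.112]
orientation: [3.032, 0.811, 0.008]
ft_force: [5.8, -0.1, 3.1]
grip_width: 0.0186
finger_force: 39.3
```

Call:
arm_command([
  [0,0,0,-4.0,10.2,0,1],
  [0,0,0,-6.5,8.8,0,1],
  [0,0,0,-8.6,6.8,0,1],
  [0,0,0,0,0,0,1],
])

```text
time_s: 20.55
ee_pos: [0.5683, -0.1279, 0.1121]
orientation: [-3.008, -0.816, -0.034]
ft_force: [14.9, 29.3, 4.1]
grip_width: 0.0188
finger_force: 39.4
```

Call:
arm_command([
  [0,0,0,0,0,0,1],
  [0,0,0,0,0,0,1],
  [0,0,0,7.5,-5.8,0,1],
  [0,0,0,0,0,0,1],
  [0,0,0,0,0,0,1],
])

```text
time_s: 20.97
ee_pos: [0.5687, -0.127, 0.112]
orientation: [-3.028, -0.817, -0.011]
ft_force: [4.3, 10.3, 5.2]
grip_width: 0.019
finger_force: 39.8
```

```bash
python3 - <<'E'
import numpy as np
a=np.radians(np.r_[46,26-15*np.arange(13)]); P=42*np.c_[np.cos(a),np.sin(a)]
print(np.diff(P,axis=0).round(1).tolist())
E
```

```text
[[8.6, -11.8], [3.5, -10.4], [0.7, -10.9], [-2.2, -10.7], [-4.9, -9.8], [-7.3, -8.2], [-9.1, -6.1], [-10.4, -3.5], [-10.9, -0.7], [-10.7, 2.2], [-9.8, 4.9], [-8.2, 7.3], [-6.1, 9.1]]
```

Call:
arm_command([
  [0,0,0,8.6,-11.8,0,1],
  [0,0,0,3.5,-10.4,0,1],
  [0,0,0,0.7,-10.9,0,1],
  [0,0,0,-2.2,-10.7,0,1],
  [0,0,0,-4.9,-9.8,0,1],
  [0,0,0,-7.3,-8.2,0,1],
  [0,0,0,-9.1,-6.1,0,1],
  [0,0,0,-10.4,-3.5,0,1],
  [0,0,0,-10.9,-0.7,0,1],
  [0,0,0,-10.7,2.2,0,1],
  [0,0,0,-9.8,4.9,0,1],
  [0,0,0,-8.2,7.3,0,1],
])

```text
time_s: 21.97
ee_pos: [0.4862, -0.111, 0.112]
orientation: [3.034, 0.814, 0.007]
ft_force: [5.8, 3.5, 4.7]
grip_width: 0.0187
finger_force: 39.8
```

Call:
arm_command([
  [0,0,0,-6.1,9.1,0,1],
  [0,0,0,-3.5,10.4,0,1],
  [0,0,0,-0.7,10.9,0,1],
  [0,0,0,2.2,10.7,0,1],
  [0,0,0,4.9,9.8,0,1],
  [0,0,0,7.3,8.2,0,1],
  [0,0,0,9.1,6.1,0,1],
  [0,0,0,10.4,3.5,0,1],
  [0,0,0,10.9,0.7,0,1],
  [0,0,0,10.7,-2.2,0,1],
  [0,0,0,9.8,-4.9,0,1],
  [0,0,0,8.2,-7.3,0,1],
])

```text
time_s: 22.97
ee_pos: [0.5679, -0.1302, 0.112]
orientation: [3.03, 0.808, -0.002]
ft_force: [1.5, -4.5, 7.1]
grip_width: 0.019
finger_force: 40.1
```

Call:
arm_command([
  [0,0,0,6.1,-9.1,0,1],
  [0,0,0,3.5,-10.4,0,1],
  [0,0,0,0.7,-10.9,0,1],
  [0,0,0,-2.2,-10.7,0,1],
  [0,0,0,-4.9,-9.8,0,1],
  [0,0,0,-7.3,-8.2,0,1],
  [0,0,0,-9.1,-6.1,0,1],
  [0,0,0,-10.4,-3.5,0,1],
  [0,0,0,-10.9,-0.7,0,1],
  [0,0,0,-10.7,2.2,0,1],
  [0,0,0,-9.8,4.9,0,1],
  [0,0,0,-8.2,7.3,0,1],
])

```text
time_s: 23.97
ee_pos: [0.4861, -0.1113, 0.112]
orientation: [3.034, 0.814, 0.007]
ft_force: [6.0, 2.8, 4.5]
grip_width: 0.0191
finger_force: 39.8
```

Call:
arm_command([
  [0,0,0,-6.1,9.1,0,1],
  [0,0,0,-3.5,10.4,0,1],
  [0,0,0,-0.7,10.9,0,1],
  [0,0,0,2.2,10.7,0,1],
  [0,0,0,4.9,9.8,0,1],
  [0,0,0,7.3,8.2,0,1],
  [0,0,0,9.1,6.1,0,1],
  [0,0,0,10.4,3.5,0,1],
  [0,0,0,10.9,0.7,0,1],
  [0,0,0,10.7,-2.2,0,1],
  [0,0,0,9.8,-4.9,0,1],
  [0,0,0,8.2,-7.3,0,1],
])

```text
time_s: 24.97
ee_pos: [0.5679, -0.1302, 0.112]
orientation: [3.03, 0.808, -0.002]
ft_force: [-0.0, -3.6, 7.5]
grip_width: 0.0188
finger_force: 40.1
```

Call:
arm_command([
  [0,0,0,0,0,0,1],
  [0,0,0,0,0,0,1],
  [0,0,0,0,0,0,1],
])

```text
time_s: 25.22
ee_pos: [0.5685, -0.1279, 0.112]
orientation: [3.033, 0.812, 0.004]
ft_force: [3.6, 1.2, 6.2]
grip_width: 0.0189
finger_force: 40.1
```

```bash
python3 - <<'E'
from h import *
d=snap('top','t11');t=d['frame'];print(env.state()['ee_pos'],env.state()['ft_force'])
# rod check vs initial image: black grip region visibility
a=load('top0')['frame'].astype(int)
r=np.s_[172:217,348:403];print('diff stand crop',np.abs(t[r].astype(int)-a[r]).mean(), np.abs(t[r].astype(int)-a[r]).mean(2).max())
for im in(t,a):
    m=(np.asarray(im)[r].max(2)<50);print(m.sum(),np.argwhere(m).mean(0) if m.any() else '')
E
python3 beads.py s11
```

```text
[ 0.56851724 -0.12792197  0.11199016] [3.09832628 1.63058985 6.4843157 ]
diff stand crop 38.602828282828284 103.66666666666667
48 [13.         36.47916667]
84 [20.78571429 38.23809524]
```

```bash
python3 - <<'E'
from h import *
a=load('scene0')['frame'].astype(int);b=load('s11')['frame'].astype(int)
r=np.s_[124:152:2,344:372:2]
print(a[r].mean(2).astype(int));print(b[r].mean(2).astype(int))
t=load('t11')['frame'].astype(int);t0=load('top0')['frame'].astype(int);q=np.s_[178:206:2,372:400:2]
print(t0[q].mean(2).astype(int));print(t[q].mean(2).astype(int))
E
```

```text
[[ 85  81  61  50  69  83  81  83  53  26  23  26  73 152]
 [ 85  84  40  36  65  84  81  82  82  74  62  63  99 148]
 [ 90  83  44  41  70  85  79  84  83  82  81  86 140 142]
 [ 84  83  56  59  79  81  42  46  55  83 125 145 152 114]
 [ 87  83  81  79  80  64  23  21  36 128 146 149 148  75]
 [ 87  81  82  84  85  44  20  21  43 144 145 147 141  49]
 [ 85  79  78 131 135  38  16  14  78 143 144 148 126  38]
 [ 85  86 128 143 125  26  13  18 105 143 146 141  89  31]
 [132 137 139 124  98  12  10  25 121 142 143 141  69  32]
 [144 143 117 120  64  22  19  33 120 139 140 134  45  32]
 [143 147 100 115  62  15  19  75 120 133 143 105  37  35]
 [141 146 107 114 114 112  79 114 115 133 144  79  30  35]
 [ 87 133 144 102  94 115 113 115 104 140 125  44  26  36]
 [ 74  76  98 139 144 132 119 125 136 131  75  35  28  35]]
[[28 34 37 53 59 66 63 62 61 63 64 61 64 66]
 [34 33 29 38 55 62 65 64 63 64 64 62 63 62]
 [44 35 34 30 37 54 63 65 63 64 62 62 61 63]
 [34 48 34 29 34 41 64 63 63 65 61 63 62 63]
 [29 38 48 35 32 36 51 67 62 63 66 67 66 65]
 [27 35 37 50 33 29 43 59 64 65 66 67 65 65]
 [2
[... 1311 characters left out ...]
7  85  84  40  49  72  73  68  49  75  75 102 157]
 [ 90  86  85  83  41  55  70  71  60  66  72  73 123 158]
 [ 91  87  85  81  45  66  68  67  40  69  70  81 156 160]
 [ 92  88  84  81  51  66  67  57  51  68  68 112 157 159]
 [ 92  87  85  81  60  64  65  39  66  66  68 102 159 160]
 [ 92  88  85  84  62  63  59  48  64  64  65  36 124 161]
 [ 93  88  86  84  81  61  36  61  62  63  38 120 160 160]
 [ 93  89  85  84  81  49  46  60  60  76 150 159 158 157]
 [ 95  90  86  85  84  43  57  58  61 139 161 158 159 155]
 [ 94  90  86  84  84  72  56  56 109 162 160 159 157 149]
 [ 95  91  86  85  83  77  53  76 160 160 157 149 147 145]
 [ 95  91  86  84  83  76  53 149 107  86 147 150 150 149]]
```

The handle is back at the same measured point as at the stop, two turns on. The visible corner of the rod's grip matches its starting position to about a pixel. Handing in.

```bash
python3 -c "
from bench import env
print(env.hand_in())"
```

```text
the job is handed in; nothing more can be done
None
```

I handed the job in at about 25 s of the 72 s allowed, with no result reported back: the beads are stirred, the rod is hung back in its stand, and the wheel is closed to its stop, backed off two turns and still gripped. Not seen directly: each bead's final movement, as the pot's front wall hid them at the end, and all but a corner of the rod's grip, hidden by the arm.

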